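Test two roller-lever limit switches on the electronics bench

TASK

Test the two limit switches that have a roller on their arm: first the one with the long arm, then the one with the short arm. Push each roller down from above until its switch clicks, hold it a moment, and let the arm spring fully back up before going on. Do not operate the third switch, which has only a thin wire rod and no roller, and do not shove the red multimeter lying between them.

Things in the scene. Friction and masses are not known exactly. Their poses are not given: they have to be found in the camera images.
- long_roller (a point): Centre of the cream nylon roller (20 mm across, 13 mm wide) at the free end of the LONG steel arm (90 mm, pivot to roller). At rest 132 mm above the bench; pushed straight down it clicks 36 mm lower (96 mm above the bench, 3 N) and ends on a hard stop 62 mm down (4 N); let go, it springs back. At rest z is up, y the level direction from pivot to roller, x points back to the box; they turn with the arm.
- short_roller (a point): The same point and axes on the switch with the SHORT arm (50 mm, pivot to roller); box, foot and roller are identical. At rest 120 mm above the bench, 26 mm beyond the side of the box; pushed straight down it clicks 20 mm lower (100 mm above the bench, 5 to 6 N) and ends on a hard stop 34 mm down (8 N); let go, it springs back.
- rod_tip (a point): Tip of the bare steel rod (4 mm thick, 100 mm long) of the third switch, 135 mm above the bench; not to be pushed down 20 mm. All three switches, in any order, are fixed upright dark grey boxes 42 x 44 mm, 125 mm tall, each on a 90 x 110 mm foot; the arm pivots 105 mm above the bench, in front of the box, and rises sideways 17 degrees; rollers stand 14 mm clear of the box's front.
- multimeter: Loose red hand-held multimeter lying face up on the bench among the switches, 155 (x) x 78 (y) x 43 mm high including its dial. Origin: centre of its underside. To be left where it lies.
There are look-alikes about, which are no part of the job. Leave any green or turquoise look-alike of the part that bears short_roller alone.

How it is judged:
By the outcome, as a careful person would: the job done as asked, in the order asked, and still so for the second after the job is handed in, with the robot touching nothing.
It also fails if it takes over 38 s, if anything falls off the work surface, if the arm or the gripper's body presses on something with over 40 N, if the wrist force passes 120 N, or if a joint passes its speed limit or range.

ROBOT

A 7-joint arm with a two-finger parallel gripper is mounted at the origin on the work surface. World frame = base frame: x ahead of the robot, y to its left, z up, the work surface at z = 0. Lengths are in m, angles in rad, forces in N, time in s.
With the tool pointing down it reaches from about 0.425 to 0.925 m from the base axis. Payload 6.8 kg.
Tool frame: the origin (TCP) lies on the centre line of the jaws, within the pads' length; the fingertips stand bot.tip_reach ahead of it and the grasp point (between the pads) lies 3 mm ahead of it (bot.tip_reach is the distance from the TCP to the fingertips, in m); z points along the fingers, y is the line along which they close (so a half turn about z gives the same grasp; the last joint's range is limited). The gripper opens to 85 mm and grips with 20 to 120 N. Pads are 22 mm wide; open, the fingers measure 114 mm over their backs; the gripper's body (76 mm by 85 mm) begins 54 mm behind the grasp point. The pads swing forward as they close: fully open they stand 13 mm farther back than shut.
Start: joints at [1.125, 0.477, 0.022, 1.555, -0.011, 1.109, -0.083], TCP at [0.224, -0.637, 0.253] pointing down, gripper open.
Joint ranges: [-2.96, 2.96], [-0.34, 2.1], [-1.41, 1.46], [0.24, 2.44], [-1.37, 4.51], [0.17, 1.92], [-2.96, 2.96]. Speed limits (rad/s): [2.39, 2.39, 3.14, 3.14, 3.14, 3.14, 3.14].

INTERFACE

Orientations are given as a unit quaternion [w, x, y, z].
In Python, from station import bot gives the robot as it stands.
- The arm moves only by the tool jog_arm, never from a script. Its argument "deltas" is a list of rows, each a list of 7 numbers: the shift along the world's x, y, z in m, then the turn, a rotation vector about the world's x, y, z in rad, then the opening, from 0 (shut) to 1 (fully open). In form: [[x, y, z, rx, ry, rz, grip], ...]. A call has 1 to 10 rows; each row shifts and turns the commanded pose from where the row before left it; what a row does not reach is not made up. A row lasts 1/10 s, in which the tool goes at most 50 mm and 8.59 degrees, less where a joint would pass 70% of its speed; a pose out of reach is approached as far as the arm can. A call with a gripper value outside its range is refused whole. The fingers move at their own pace and stop on an object; "newtons" is the grip in N (left out, the last holds). Time passes only in rows, so rows that do not move let the fingers close. It gives the time, the measured TCP pose, the force, the opening and the grip force at its end, in the units of the state.
- bot.get_obs(): the state, without advancing time (a new reading comes with each control period).
- bot.read_camera(name): name is "scene" or "side" or "wrist"; returns a dict with "img" (384x512x3 uint8, red, green, blue), "K" (3x3 intrinsics, pixels), "eye" and "attitude" of the camera in the world. Camera axes: x right, y down, z forward; pixel columns grow to the right and rows downward; lengths in m; the calibration is good to about 2 mm. A picture is of the moment at which its call begins. There is no depth.
- bot.hand_in(): hands the job in; it is judged then, once.
The state is a dict: "t": time; "q": joint angles; "joint_vel": joint speeds; "joint_torque": joint torques, N m; "eef_pos": TCP position; "tool_rot": TCP orientation; "contact_force": force on the tool from outside, world axes, zero at the start; "torque": the same for the moment, N m; "gripper_width": opening from 0.0 (shut) to 1.0 (fully open); "grasp_force": force on a finger pad.
Only numpy, scipy, OpenCV 4.12 (cv2) and the standard library are available. Lean on these libraries where they do the work, as an engineer would, in place of code of your own. Each camera call takes 0.05 s, during which the arm holds its last target. There are 200 camera calls.

## Working session

There is one attempt and no reset: what is moved stays moved. The work goes in short steps, Python scripts to look and compute and a tool call to move; the robot and the scene stay as the last step left them, time stands still between calls to the robot, and variables do not carry over. Pictures are saved under pics/ and viewed, at most 10 in all, crops included, and the job is handed in when it is done.

Besides the shell and the picture viewer there is one more tool, called after "Call:" as name(argument=value, ...), one argument or row to a line, values as JSON. jog_arm: Moves the arm, as the interface text tells. Its arguments: {"type":"object","properties":{"deltas":{"type":"array"},"newtons":{"type":"number"}},"required":["deltas"]}

```bash
mkdir -p pics
cat > h.py <<'E'
import numpy as np, cv2
from station import bot
def cam(n):
    c=bot.read_camera(n); return c
def save(c,f): cv2.imwrite('pics/'+f,c['img'][:,:,::-1])
E
python3 - <<'E'
from h import *
import pickle
d={}
for n in ('scene','side'):
    c=cam(n); d[n]=c; save(c,n+'0.png'); print(n,c['K'],c['eye'],c['attitude'])
pickle.dump(d,open('c.pkl','wb'))
print(bot.get_obs(),bot.tip_reach)
E
```

```text
scene [[399.38824914   0.         252.71868079]
 [  0.         399.38824914 190.38082661]
 [  0.           0.           1.        ]] [1.15105525 0.12578211 0.55061343] [-0.31830283  0.60195808  0.6410195  -0.35415219]
side [[374.92322988   0.         257.61396258]
 [  0.         374.92322988 190.55143687]
 [  0.           0.           1.        ]] [ 0.32621003 -0.69661156  0.64781373] [-0.46404377  0.87981217 -0.09362711  0.04275374]
{'t': 0.1, 'q': array([ 1.12489271,  0.47774438,  0.02236211,  1.5563626 , -0.01148055,
        1.10931366, -0.08309338]), 'joint_vel': array([-3.88976987e-05, -3.62282330e-04, -2.08747366e-06, -1.87088073e-03,
        1.17400613e-03, -2.72864357e-04, -6.82991009e-04]), 'joint_torque': array([ 4.28752508e-03, -5.97756994e+01,  1.61373217e+00, -2.81950450e+01,
        1.28920359e-02,  5.10897866e-03, -5.83513696e-06]), 'eef_pos': array([ 0.2235119 , -0.63638158,  0.25240101]), 'tool_rot': array([-8.21656645e-04,  9.85768104e-01,  1.68108665e-01, -2.16750843e-04]), 'contact_force': array([-0.24816597, -0.77376794, -0.72378836]), 'torque': array([-0.0333431 , -0.02105652, -0.01564752]), 'grasp_force': 0.0, 'gripper_width': 0.9996826429532292} 0.022
```

View pics/scene0.png

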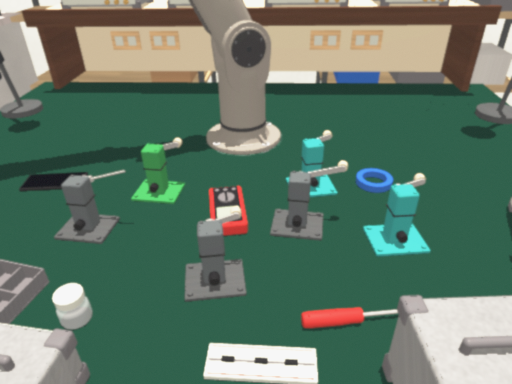

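View pics/side0.png

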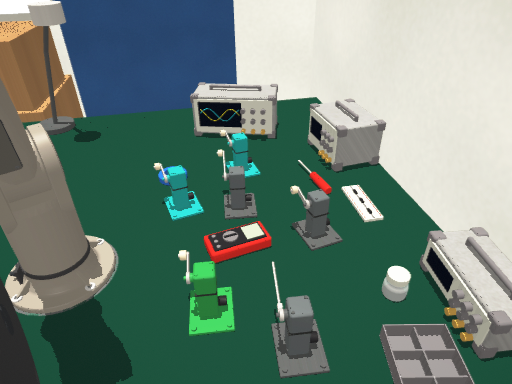

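Grey switches in scene/side view: rod at (80,205)/(297,320), not to be pushed. The roller switches are at (298,200), roller (343,169)/(221,153), and (211,250), roller (235,213)/(295,190). Look-alikes are green (155,170) and turquoise (313,160) and (401,215). Next come close crops and triangulation.

```bash
cat >> h.py <<'E'
from scipy.spatial.transform import Rotation as R
def rot(c): 
    w,x,y,z=c['attitude']; return R.from_quat([x,y,z,w]).as_matrix()
def ray(c,p):
    d=rot(c)@np.linalg.inv(c['K'])@[p[0],p[1],1]; return c['eye'],d/np.linalg.norm(d)
def plane(c,p,z):
    e,d=ray(c,p); return e+d*(z-e[2])/d[2]
def tri(c1,p1,c2,p2):
    a,u=ray(c1,p1);b,v=ray(c2,p2)
    s=np.linalg.lstsq(np.c_[u,-v],b-a,rcond=None)[0]
    return (a+u*s[0]+b+v*s[1])/2, np.linalg.norm(a+u*s[0]-b-v*s[1])
E
python3 - <<'E'
from h import *
import pickle
d=pickle.load(open('c.pkl','rb'))
S=d['scene']['img'];T=d['side']['img']
def crop(I,x,y,w=100,h=75): return cv2.resize(I[y:y+h,x:x+w],(400,300),interpolation=cv2.INTER_CUBIC)
o=np.vstack([np.hstack([crop(S,265,150),crop(S,180,200)]),np.hstack([crop(T,195,145),crop(T,270,175)])])
cv2.imwrite('pics/crop.png',o[:,:,::-1])
E
```

```text
(no output)
```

View pics/crop.png

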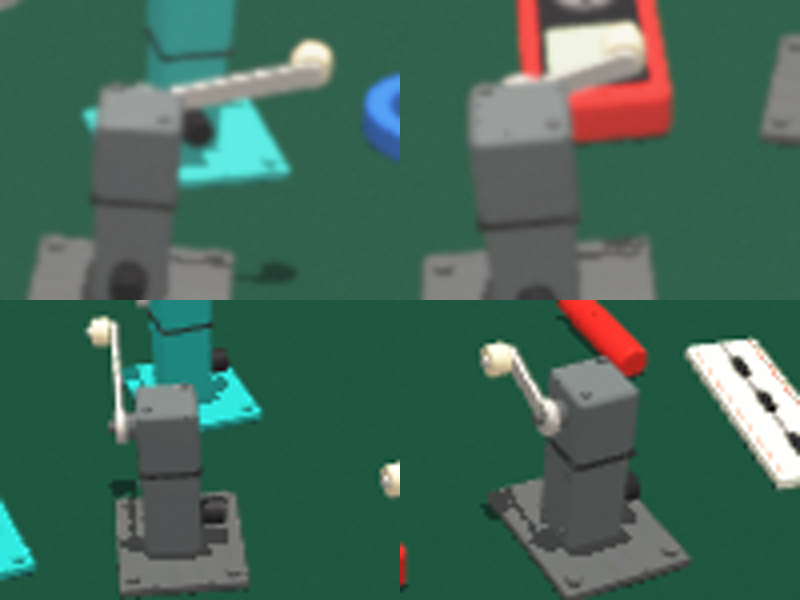

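The crops confirm it: top/bottom left is the grey box with the long arm and cream roller; right is the grey box with the short arm and cream roller.

Run:
```python
from h import *
import pickle
d=pickle.load(open('c.pkl','rb'));S=d['scene'];T=d['side']
for n,ps,pt,pv,z in (('long',(343,165.5),(219.75,152.75),(225.5,176.25),.132),('short',(236.3,211.75),(294.3,189.75),(307,204.2),.120)):
    P,e=tri(S,ps,T,pt); v=plane(T,pv,.105); Q=plane(T,pt,z)
    print(n,P.round(4),e.round(4),'planes',plane(S,ps,z).round(4),Q.round(4),'pivot',v.round(4),'len',np.linalg.norm(Q-v).round(4),'az',np.degrees(np.arctan2(*(Q-v)[1::-1])).round(1))
# rod tip, meter, colored tops on planes
print('rod',plane(T,(274,264),.135), plane(S,(124,171),.135))
print('meter',[plane(T,p,.03).round(3) for p in((206,236),(265,224),(271,243),(215,257))])
for p in ((222,132),(158,167),(185,255)): print('lookalike roller',plane(T,p,.125).round(3))
w=bot.get_obs()['tool_rot'];print(R.from_quat(w[[1,2,3,0]]).as_matrix().round(3))
```

```text
long [0.4075 0.2542 0.1312] 0.0011 planes [0.408  0.2543 0.132 ] [0.4075 0.2515 0.132 ] pivot [0.4108 0.1657 0.105 ] len 0.09 az 92.2
short [0.5673 0.0443 0.1193] 0.0032 planes [0.5661 0.0452 0.12  ] [0.5674 0.0411 0.12  ] pivot [ 0.5866 -0.0045  0.105 ] len 0.0517 az 112.9
rod [ 0.45333824 -0.2093134   0.135     ] [ 0.45486448 -0.20122323  0.135     ]
meter [array([0.338, 0.02 , 0.03 ]), array([0.491, 0.033, 0.03 ]), array([ 0.489, -0.04 ,  0.03 ]), array([ 0.351, -0.058,  0.03 ])]
lookalike roller [0.433 0.4   0.125]
lookalike roller [0.234 0.222 0.125]
lookalike roller [ 0.29  -0.138  0.125]
[[ 0.943  0.331 -0.001]
 [ 0.331 -0.943  0.002]
 [-0.    -0.002 -1.   ]]
```

Call:
jog_arm(
  deltas=[
    [0.02, 0.015, 0.03, 0, 0, 0, 0],
    [0.035, 0.03, 0.02, 0, 0, 0, 0],
    [0.035, 0.03, 0, 0, 0, 0, 0],
    [0.035, 0.03, 0, 0, 0, 0, 0],
    [0.035, 0.03, 0, 0, 0, 0, 0],
    [0.035, 0.03, 0, 0, 0, 0, 0],
    [0.035, 0.03, 0, 0, 0, 0, 0],
    [0.02, 0.04, 0, 0, 0, 0, 0],
    [0.02, 0.04, 0, 0, 0, 0, 0],
    [0.01, 0.04, 0, 0, 0, 0, 0],
  ],
)

```text
t: 1.1
eef_pos: [0.5049, -0.3195, 0.3026]
tool_rot: [-0.0, 0.986, 0.169, 0.0]
contact_force: [0.4, -0.7, 0.3]
gripper_width: -0.003
grasp_force: 0.0
```

Call:
jog_arm(
  deltas=[
    [0, 0.04, 0, 0, 0, 0, 0],
    [0, 0.04, 0, 0, 0, 0, 0],
    [0, 0.04, 0, 0, 0, 0, 0],
    [0, 0.04, 0, 0, 0, 0, 0],
    [0, 0.04, 0, 0, 0, 0, 0],
    [0, 0.04, 0, 0, 0, 0, 0],
    [0, 0.04, 0, 0, 0, 0, 0],
    [0, 0.04, 0, 0, 0, 0, 0],
    [0, 0.03, 0, 0, 0, 0, 0],
    [0, 0, 0, 0, 0, 0, 0],
  ],
)

```text
t: 2.1
eef_pos: [0.503, 0.0332, 0.3032]
tool_rot: [-0.001, 0.985, 0.172, 0.0]
contact_force: [-0.1, 0.2, -0.0]
gripper_width: 0.001
grasp_force: 0.0
```

Call:
jog_arm(
  deltas=[
    [-0.016, 0.037, 0, 0, 0, 0, 0],
    [-0.016, 0.037, 0, 0, 0, 0, 0],
    [-0.016, 0.037, 0, 0, 0, 0, 0],
    [-0.016, 0.037, 0, 0, 0, 0, 0],
    [-0.016, 0.037, 0, 0, 0, 0, 0],
    [-0.015, 0.037, 0, 0, 0, 0, 0],
    [0, 0, -0.03, 0, 0, 0, 0],
    [0, 0, -0.04, 0, 0, 0, 0],
    [0, 0, -0.04, 0, 0, 0, 0],
    [0, 0, 0, 0, 0, 0, 0],
  ],
)

```text
t: 3.1
eef_pos: [0.4059, 0.247, 0.1888]
tool_rot: [0.002, 0.986, 0.168, -0.005]
contact_force: [-0.3, 0.0, -0.5]
gripper_width: 0.002
grasp_force: 0.0
```

Run:
```python
from h import *
a=cam('scene')['img'][90:210,270:430];b=cam('side')['img'][70:190,150:310]
o=np.hstack([cv2.resize(i,(400,300)) for i in(a,b)]);cv2.imwrite('pics/l1.png',o[:,:,::-1])
print(bot.get_obs()['eef_pos'])
```

```text
[0.40863462 0.24955972 0.19347183]
```

View pics/l1.png

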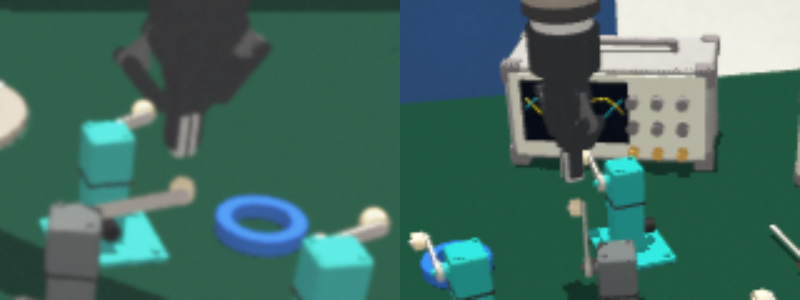

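The shut fingers stand right above the long roller in both views; I'll push down to TCP z ≈ 0.119.

Call:
jog_arm(
  deltas=[
    [0, 0.003, -0.015, 0, 0, 0, 0],
    [0, 0, -0.012, 0, 0, 0, 0],
    [0, 0, -0.01, 0, 0, 0, 0],
    [0, 0, -0.01, 0, 0, 0, 0],
    [0, 0, -0.01, 0, 0, 0, 0],
    [0, 0, -0.01, 0, 0, 0, 0],
    [0, 0, -0.007, 0, 0, 0, 0],
    [0, 0, 0, 0, 0, 0, 0],
    [0, 0, 0, 0, 0, 0, 0],
    [0, 0, 0, 0, 0, 0, 0],
  ],
)

```text
t: 4.2
eef_pos: [0.4084, 0.2528, 0.1194]
tool_rot: [0.0, 0.986, 0.168, -0.0]
contact_force: [0.5, 0.4, 3.5]
gripper_width: -0.0
grasp_force: 1.5
```

Run:
```python
from h import *
a=cam('scene')['img'][90:210,270:430];b=cam('side')['img'][70:190,150:310]
o=np.hstack([cv2.resize(i,(400,300)) for i in(a,b)]);cv2.imwrite('pics/l2.png',o[:,:,::-1])
s=bot.get_obs();print(s['eef_pos'],s['contact_force'])
```

```text
[0.40843392 0.25278902 0.1194011 ] [0.30583177 0.50324424 2.83229954]
```

View pics/l2.png

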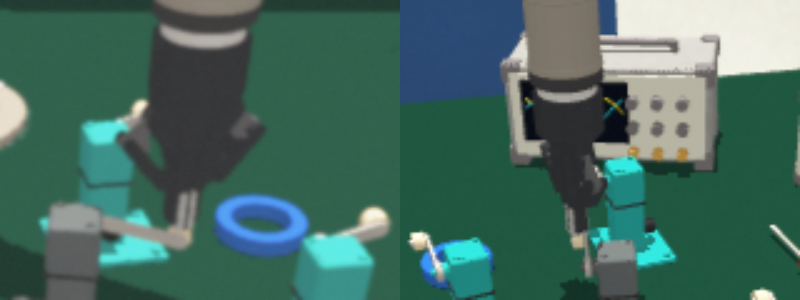

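The roller is pushed well down with about 3 N. I'll go 5 mm deeper for margin, hold, then lift.

Call:
jog_arm(
  deltas=[
    [0, 0, -0.005, 0, 0, 0, 0],
    [0, 0, 0, 0, 0, 0, 0],
    [0, 0, 0, 0, 0, 0, 0],
    [0, 0, 0, 0, 0, 0, 0],
    [0, 0, 0, 0, 0, 0, 0],
    [0, 0, 0, 0, 0, 0, 0],
    [0, 0, 0.01, 0, 0, 0, 0],
    [0, 0, 0.015, 0, 0, 0, 0],
    [0, 0, 0.015, 0, 0, 0, 0],
    [0, 0, 0.02, 0, 0, 0, 0],
  ],
)

```text
t: 5.3
eef_pos: [0.4079, 0.2532, 0.1748]
tool_rot: [-0.0, 0.986, 0.168, -0.001]
contact_force: [0.0, 0.8, -0.5]
gripper_width: -0.001
grasp_force: 0.0
```

Call:
jog_arm(
  deltas=[
    [0, 0, 0.03, 0, 0, 0, 0],
    [0, 0, 0.04, 0, 0, 0, 0],
    [0, 0, 0.03, 0, 0, 0, 0],
    [0, 0, 0, 0, 0, 0, 0],
    [0, 0, 0, 0, 0, 0, 0],
  ],
)

```text
t: 5.8
eef_pos: [0.4084, 0.2534, 0.2749]
tool_rot: [-0.0, 0.986, 0.168, 0.001]
contact_force: [-0.7, -0.0, 0.2]
gripper_width: -0.0
grasp_force: 0.0
```

Run:
```python
from h import *
import pickle
d=pickle.load(open('c.pkl','rb'))
for n,(x,y) in dict(scene=(343,166),side=(220,153)).items():
    def f(I):
        I=I.astype(int)[y-10:y+11,x-10:x+11]; m=(I.min(2)>120)&(I[:,:,0]-I[:,:,2]>15); v,u=np.nonzero(m); return (u.mean()+x-10).round(1),(v.mean()+y-10).round(1),m.sum()
    print(n,f(d[n]['img']),f(cam(n)['img']))
s=bot.get_obs();print(s['eef_pos'],s['contact_force'])
```

```text
scene (np.float64(342.4), np.float64(164.6), np.int64(78)) (np.float64(342.7), np.float64(164.7), np.int64(59))
side (np.float64(219.9), np.float64(152.6), np.int64(31)) (np.float64(219.3), np.float64(152.5), np.int64(26))
[0.40777239 0.25266669 0.27322971] [-0.22493084 -0.97907264 -0.87142344]
```

The long arm is back at rest. On to the short roller.

Call:
jog_arm(
  deltas=[
    [0.026, -0.035, 0, 0, 0, 0, 0],
    [0.026, -0.035, 0, 0, 0, 0, 0],
    [0.026, -0.035, 0, 0, 0, 0, 0],
    [0.027, -0.035, 0, 0, 0, 0, 0],
    [0.027, -0.035, 0, 0, 0, 0, 0],
    [0.026, -0.034, 0, 0, 0, 0, 0],
    [0, 0, -0.03, 0, 0, 0, 0],
    [0, 0, -0.04, 0, 0, 0, 0],
    [0, 0, -0.02, 0, 0, 0, 0],
    [0, 0, 0, 0, 0, 0, 0],
  ],
)

```text
t: 6.9
eef_pos: [0.5634, 0.0436, 0.1796]
tool_rot: [-0.0, 0.986, 0.168, -0.005]
contact_force: [-0.4, 0.4, -0.8]
gripper_width: 0.001
grasp_force: 0.0
```

Run:
```python
from h import *
a=cam('scene')['img'][140:260,160:320];b=cam('side')['img'][120:240,220:380]
o=np.hstack([cv2.resize(i,(400,300)) for i in(a,b)]);cv2.imwrite('pics/s1.png',o[:,:,::-1])
print(bot.get_obs()['eef_pos'])
```

```text
[0.56614551 0.0442471  0.18363251]
```

View pics/s1.png

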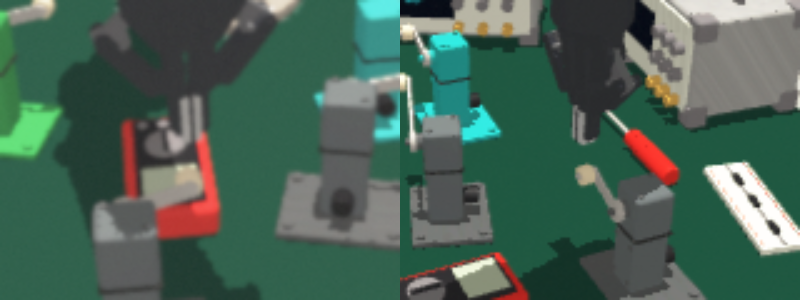

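The fingers are over the short roller in both views; pushing to TCP z ≈ 0.125.

Call:
jog_arm(
  deltas=[
    [0, 0, -0.012, 0, 0, 0, 0],
    [0, 0, -0.012, 0, 0, 0, 0],
    [0, 0, -0.01, 0, 0, 0, 0],
    [0, 0, -0.008, 0, 0, 0, 0],
    [0, 0, -0.008, 0, 0, 0, 0],
    [0, 0, -0.008, 0, 0, 0, 0],
    [0, 0, 0, 0, 0, 0, 0],
    [0, 0, 0, 0, 0, 0, 0],
    [0, 0, 0, 0, 0, 0, 0],
    [0, 0, 0, 0, 0, 0, 0],
  ],
)

```text
t: 8.0
eef_pos: [0.5668, 0.0455, 0.1268]
tool_rot: [-0.001, 0.986, 0.169, 0.001]
contact_force: [-0.9, 4.4, 5.6]
gripper_width: 0.003
grasp_force: 2.9
```

Run:
```python
from h import *
a=cam('scene')['img'][140:260,160:320];b=cam('side')['img'][120:240,220:380]
o=np.hstack([cv2.resize(i,(400,300)) for i in(a,b)]);cv2.imwrite('pics/s2.png',o[:,:,::-1])
s=bot.get_obs();print(s['eef_pos'],s['contact_force'])
```

```text
[0.56684458 0.04536375 0.12686225] [-2.2051272   4.97763762  5.7036752 ]
```

View pics/s2.png

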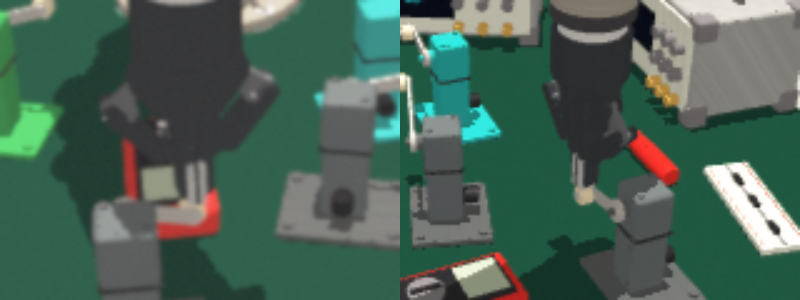

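There is an unexpected sideways force of 5 N, so I'll check the roller's height before continuing.

Run:
```python
from h import *
u=np.array([np.cos(np.radians(113)),np.sin(np.radians(113)),0]); piv=np.array([.567,.0435,.12])-.0478*u-[0,0,.0146]
for n,(x,y,w) in dict(scene=(160,140,0),side=(220,120,1)).items():
    c=cam(n)
    for dz in (0,12,20,26,34):
        s=.0146-dz/1e3; P=piv+u*np.sqrt(.05**2-s*s)+[0,0,s]
        p=c['K']@rot(c).T@(P-c['eye']);p=p[:2]/p[2];print(n,dz,p.round(1),'in pic',((p-[x,y])*2.5).round())
    t=c['K']@rot(c).T@(np.array([.5668,.0455,.1048])-c['eye']);print('tip pic',((t[:2]/t[2]-[x,y])*2.5).round())
s=bot.get_obs();print(s['contact_force'],s['torque'])
i=cam('side')['img'][175:220,265:325];j=cam('scene')['img'][195:240,205:265]
o=np.hstack([cv2.resize(k,(400,300),interpolation=cv2.INTER_CUBIC) for k in(j,i)]);cv2.imwrite('pics/s3.png',o[:,:,::-1])
```

```text
scene 0 [235.3 212. ] in pic [188. 180.]
scene 12 [236.7 217. ] in pic [192. 193.]
scene 20 [236.8 220.5] in pic [192. 201.]
scene 26 [236.4 223.2] in pic [191. 208.]
scene 34 [235.2 226.9] in pic [188. 217.]
tip pic [192. 197.]
side 0 [293.9 189.2] in pic [185. 173.]
side 12 [293.1 192.8] in pic [183. 182.]
side 20 [293.1 195.4] in pic [183. 189.]
side 26 [293.2 197.5] in pic [183. 194.]
side 34 [293.7 200.6] in pic [184. 201.]
tip pic [183. 184.]
[-2.02431894  3.81981743  6.00764005] [0.93929701 0.38299268 0.02545817]
```

View pics/s3.png

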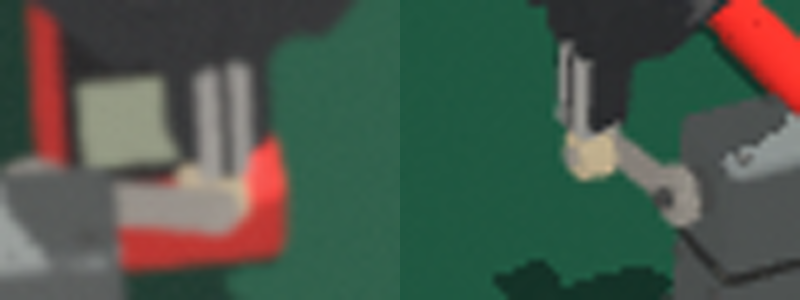

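In the side view the roller centre is at about (293.8,198.2), which is roughly 26 mm down, past the click. I'll add 2 mm, hold, then lift.

Call:
jog_arm(
  deltas=[
    [0, 0, -0.002, 0, 0, 0, 0],
    [0, 0, 0, 0, 0, 0, 0],
    [0, 0, 0, 0, 0, 0, 0],
    [0, 0, 0, 0, 0, 0, 0],
    [0, 0, 0, 0, 0, 0, 0],
    [0, 0, 0.008, 0, 0, 0, 0],
    [0, 0, 0.01, 0, 0, 0, 0],
    [0, 0, 0.012, 0, 0, 0, 0],
    [0, 0, 0.015, 0, 0, 0, 0],
    [0, 0, 0.02, 0, 0, 0, 0],
  ],
)

```text
t: 9.3
eef_pos: [0.5657, 0.0435, 0.1898]
tool_rot: [0.0, 0.986, 0.168, -0.001]
contact_force: [-0.3, 0.2, 0.2]
gripper_width: -0.002
grasp_force: 0.0
```

Call:
jog_arm(
  deltas=[
    [0, 0, 0.03, 0, 0, 0, 0],
    [0, 0, 0.04, 0, 0, 0, 0],
    [0, 0, 0.03, 0, 0, 0, 0],
    [0, 0, 0, 0, 0, 0, 0],
    [0, 0, 0, 0, 0, 0, 0],
    [0, 0, 0, 0, 0, 0, 0],
    [0, 0, 0, 0, 0, 0, 0],
  ],
)

```text
t: 10.0
eef_pos: [0.5657, 0.0437, 0.288]
tool_rot: [-0.0, 0.986, 0.168, -0.001]
contact_force: [0.9, 0.1, -0.0]
gripper_width: -0.001
grasp_force: 0.0
```

Run:
```python
from h import *
c=cam('side');save(c,'end.png');s=bot.get_obs();print(s['eef_pos'],s['contact_force'])
```

```text
[0.56585656 0.04379223 0.28804026] [ 0.41063163  0.41094276 -0.23805021]
```

View pics/end.png

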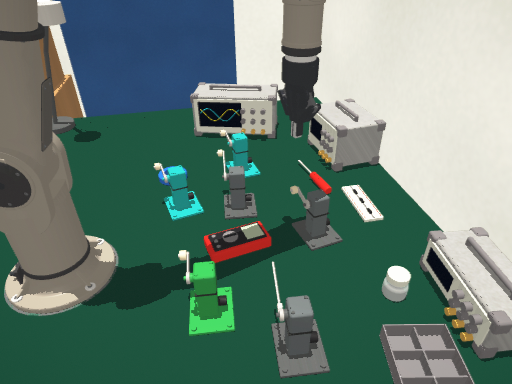

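Both arms are back up (short roller at (295,190), as at the start), the multimeter is unmoved and the tool is clear.

```bash
python3 -c "
from station import bot
print(bot.hand_in())"
```

```text
the job is handed in; nothing more can be done
None
```

I pushed the long-arm roller (about 50 mm) and then the short-arm roller (about 26–28 mm) past their stated click depths, held each and let it spring back up; the rod switch and multimeter were left alone, and the job was handed in at about 10 s (there is no click signal, so this rests on depth, force and the camera images).

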